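# Hook a tube holder onto a slotted upright and lock it

### The arm

A 6-joint arm with a two-finger parallel gripper is mounted at the origin on a cart in front of the work surface, level with it; the furniture and walls round the work are solid. World frame = base frame: x ahead of the robot, y to its left, z up, the work surface at z = 0. Lengths are in m, angles in degrees, forces in N, time in s.
With the tool pointing down it reaches from about 0.375 to 0.9 m from the base axis. Payload 3.1 kg.
Tool frame: the origin (TCP) lies midway between the tips of the shut fingers; the grasp point (between the pads) lies bot.hold_point_z behind it (bot.hold_point_z is the distance from the TCP to the grasp point, in m); z points along the fingers, y is the direction in which the jaws open and shut (so a half turn about z gives the same grasp; the last joint's range is limited). The gripper opens to 87 mm and grips with 3 to 60 N. Pads are 19 mm wide; open, the fingers measure 117 mm over their backs; the gripper's body (75 mm by 190 mm) begins 51 mm behind the grasp point.
Start: joints at [56.981, 30.224, 82.088, -0, 67.689, -10.227], TCP at [0.242, 0.576, 0.223] pointing down, gripper open.
Joint ranges: [-176.69, 176.69], [-43.24, 126.21], [12.49, 139.97], [-82, 262], [0, 151.66], [-163.58, 163.58]. Speed limits (degrees/s): [159.86, 159.86, 180, 180, 180, 180].

### API

Orientations are given as a 3x3 rotation matrix whose columns are the frame's x, y, z axes.
In Python, from rig import bot, vision gives the robot as it stands.
- The arm moves only by the shell command python3 -m inch 'ROWS'. ROWS is JSON, a list of rows, each a list of 5 numbers: the finger opening in mm, from 0 to 87, then the shift along the tool's x, y, z in mm, then the turn about the tool's z in rad. In form: [[hand, dx, dy, dz, roll], ...]. A call has 1 to 8 rows; each row is the pose to reach, as a shift and turn from the pose measured when the call began, along the tool's axes at that moment; what a row does not reach only later rows make up. A row lasts 1/10 s, in which the tool goes at most 50 mm and 8.59 degrees, less where a joint would pass 70% of its speed; a pose out of reach is approached as far as the arm can. A call with a gripper value outside its range is refused whole. The fingers move at their own pace and stop on an object; the grip force is fixed at half the most. Time passes only in rows, so rows that repeat a pose let the fingers close. It gives the time, the measured TCP pose, the force and the opening at its end, in the units of the state.
- bot.read_state(): the state, without advancing time (a new reading comes with each control period).
- vision.capture(name): name is "scene" or "top" or "wrist"; returns (picture, depth): 400x640x3 uint8, red, green, blue; 400x640 float32, m along the optical axis (not along the pixel's ray), 0 where there is no reading.
- vision.camera_model(name): a dict with "intrinsics" (3x3 intrinsics, pixels), "dist" ([k1, k2, p1, p2, k3] as OpenCV has them; the pictures are not rectified), "camera_from_world" (4x4, takes a point from world to camera coordinates). Camera axes: x right, y down, z forward; pixel columns grow to the right and rows downward; lengths in m; the calibration is good to about 2 mm. A picture is of the moment at which its call begins: read the wrist's pose just before it. camera_model takes no time and is no camera call; for the wrist camera it gives the pose at the moment of the call.
- bot.hand_in(): hands the job in, once; it reports no verdict.
The state is a dict: "time_s": time; "joint_positions": joint angles; "qvel": joint speeds; "tau": joint torques, N m; "position": TCP position; "tcp_rot": TCP orientation; "force": force on the tool from outside, world axes, zero at the start; "moment": the same for the moment, N m; "opening": opening from 0.0 (shut) to 1.0 (fully open).
Only numpy, scipy, OpenCV 4.12 (cv2) and the standard library are available. Lean on these libraries where they do the work, as an engineer would, in place of code of your own. Each camera call takes 0.05 s, during which the arm holds its last target. There are 200 camera calls.

### The job

Pick up the metal holder with the four holes, push its two hooks into the two slots of the slotted upright, then press it down until it sits fully home on the brass pin and the sprung catch has snapped out over its lip. Feel for the slots and press gently: about 15 N is enough, and the upright must never be pushed with more than 35 N. Let go of the holder, and leave the glassware and the crucible where they stand.

Things in the scene. Friction and masses are not known exactly. Their poses are not given: they have to be found in the camera images.
- stand: Slotted upright: grey foot 110 x 100 x 12 mm fixed to the bench (it cannot shift), a post, and in front of it a steel strip with two slots one above the other, 30 mm wide, its top 201 mm above the bench. Origin on the bench straight below the strip's front face, z up; the face looks along -x, +x points into the slots, y = 0 is the strip's centre line.
- seat (a point): Point 100 mm above the bench on the strip's front face (axes of the stand): the holder's heel comes here when home IF the strip is clamped at its middle position. Really it is clamped up to 9 mm higher or lower AND up to 4 mm nearer or farther (x); it stays so and no reading tells: feel for it. Hooks go in with the heel 14 to 18 mm above the true seat; then down to a firm stop is home.
- slot_low (a point): Middle of the lower slot's mouth with the strip at its middle position (really off by as much as the seat). The slot is 9 mm wide, 26 mm high, and goes through 4 mm plate into a hollow channel. 44 mm above the seat.
- slot_high (a point): Middle of the upper slot's mouth with the strip at its middle position (off by the same amount). Same size, 34 mm above the lower slot.
- catch (a joint): Sprung steel nose, 8 mm wide, below the lower slot, 7 to 16 mm above the true seat. 0: sticks 4 mm out of the face (rest); grows (m) as it is pushed back. Its top slopes: the holder's lip pushes it back during the last 14 mm of the way down (spring 6 to 8 N, about 5 to 15 N of pressing). When the holder is home it springs out to 0 over the lip and holds it down.
- home_pin (a joint): Brass button, 6 mm across, on a ledge of the strip, under where the heel goes (6 mm in front of the face). 0: stands 4 mm above the true seat; grows (m) as it is pressed down (spring 2 to 3 N). Holder home and locked: 2.5 to 4 mm.
- holder_grip (a point): Where to grip the holder: middle of its upright rib, 50 mm above the underside, 50 mm in front of the heel (axes: +x towards the hooks, y across the rib, z up). The rib is 12 mm thick, 104 mm long, 78 mm tall; a plate with two 24 mm holes on each side of it lies at its foot, 96 mm long, 90 mm wide, 8 mm thick.
- holder: The holder, aluminium, 0.2 to 0.33 kg, stands on its plate. Origin: its heel, the rear lower edge of the rib. Two hooks reach 12 mm behind the rib's rear face, 5 mm thick (y): necks 8 mm high, undersides 31 and 65 mm above the heel, tongues hanging 14 mm lower, 6 mm behind the face (2 mm play on the 4 mm strip). Fully in, the rear face touches the strip. A 6 mm lip at the heel passes the catch.
- dropper: Green glass dropper bottle with a red bulb, 38 mm wide, 109 mm tall, origin at its foot. Leave it alone.
- petri: Petri dish, 64 mm across, 17 mm tall, origin at its foot. Leave it alone.
- crucible: White crucible with a lid, 45 mm across, 43 mm tall, origin at its foot. Leave it alone.
- weigher: Glass weighing bottle, 37 mm across, 71 mm tall, origin at its foot. Leave it alone.

How it is judged:
By the outcome, as a careful person would: the job done as asked, in the order asked, and still so for the second after the job is handed in, with the robot touching nothing.
It also fails if it takes over 72 s, if anything falls off the work surface, if the arm or the gripper's body presses on something with over 40 N, if the wrist force passes 120 N, or if a joint passes its speed limit or range.

## Working session

There is one attempt and no reset: what is moved stays moved. The work goes in short steps, Python scripts to look and compute and a shell command to move; the robot and the scene stay as the last step left them, time stands still between calls to the robot, and variables do not carry over. Pictures are saved under pics/ and viewed, about 8 in all and at most 12, crops included, and the job is handed in when it is done.

```bash
ls; mkdir -p pics
python3 - <<'E'
from rig import bot, vision
import cv2, numpy as np
print(bot.read_state(), bot.hold_point_z)
ims=[]
for n in ("scene","top"):
    p,d=vision.capture(n); np.savez('pics/'+n+'.npz',p=p,d=d)
    cv2.imwrite(f'pics/{n}0.png',p[:,:,::-1])
    m=vision.camera_model(n); print(n,np.array(m["intrinsics"]).round(1).tolist(),np.array(m["camera_from_world"]).round(3).tolist(), m["dist"])
E
```

```text
pics
{'time_s': 0.0, 'joint_positions': array([ 5.69805736e+01,  3.02787958e+01,  8.21574954e+01, -1.35370934e-03,
        6.76899531e+01, -1.02255967e+01]), 'qvel': array([ 0.04580323, -0.02092585,  0.00815829,  0.03226401, -0.05545724,
        0.08861782]), 'tau': array([-5.02860930e-04, -4.40052259e+01, -1.76594013e+01,  6.34587323e-02,
        5.82776265e-02, -1.86695625e-04]), 'position': array([0.24168249, 0.57556842, 0.22156732]), 'tcp_rot': array([[-9.21908145e-01,  3.87406731e-01, -1.18234353e-03],
       [ 3.87408359e-01,  9.21906343e-01, -1.85941083e-03],
       [ 3.69661728e-04, -2.17225575e-03, -9.99997572e-01]]), 'force': array([ 0.05284941, -0.28667588,  0.12763702]), 'moment': array([-0.01476941, -0.03610069,  0.00899124]), 'opening': 1.0011811557255483} 0.0187
scene [[375.3, 0.0, 314.2], [0.0, 375.3, 203.0], [0.0, 0.0, 1.0]] [[0.473, -0.881, 0.016, -0.393], [-0.682, -0.377, -0.626, 0.35], [0.558, 0.285, -0.779, 0.703], [0.0, 0.0, 0.0, 1.0]] [-0.00969135  0.          0.          0.          0.        ]
top [[389.1, 0.0, 321.8], [0.0, 389.1, 198.6], [0.0, 0.0, 1.0]] [[0.025, -0.999, 0.021, -0.198], [-0.994, -0.027, -0.11, 0.537], [0.111, -0.018, -0.994, 1.036], [0.0, 0.0, 0.0, 1.0]] [-0.06965165  0.          0.          0.          0.        ]
```

View pics/scene0.png

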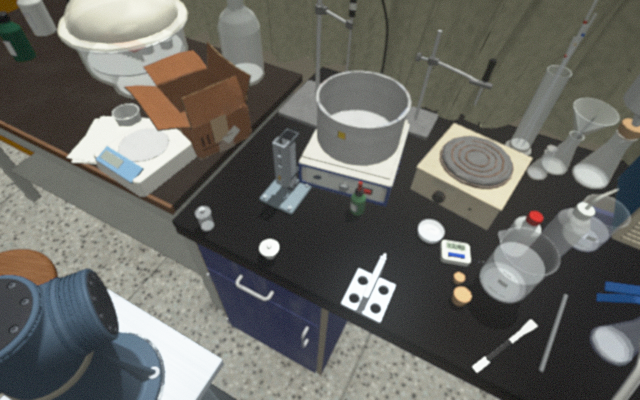

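View pics/top0.png

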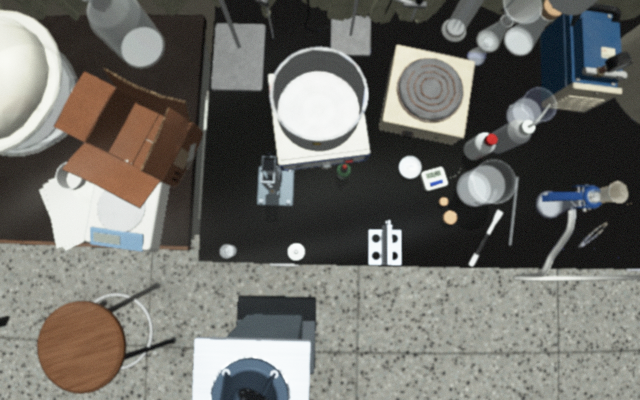

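```bash
cat > h.py <<'E'
import numpy as np, cv2
from rig import bot, vision
def cloud(n,p=None,d=None,m=None):
    m=m or vision.camera_model(n)
    if p is None: p,d=vision.capture(n)
    K=np.array(m["intrinsics"]);T=np.array(m["camera_from_world"]);D=np.array(m["dist"],float)
    v,u=np.mgrid[:400,:640]
    q=cv2.undistortPoints(np.stack([u,v],-1).reshape(-1,1,2).astype(float),K,D).reshape(400,640,2)
    P=np.dstack([q*d[...,None],d]);W=(P-T[:3,3])@T[:3,:3]
    W[d<=0]=np.nan
    return p,d,W
def rays(m,uv):
    K=np.array(m["intrinsics"]);T=np.array(m["camera_from_world"]);D=np.array(m["dist"],float)
    q=cv2.undistortPoints(np.array(uv,float).reshape(-1,1,2),K,D).reshape(-1,2)
    r=np.c_[q,np.ones(len(q))]@T[:3,:3]
    return -T[:3,:3].T@T[:3,3], r
def onplane(m,uv,z):
    c,r=rays(m,uv); return c+r*((z-c[2])/r[:,2])[:,None]
E
python3 - <<'E'
from h import *
W={}
for n in ("scene","top"):
    a=np.load(f'pics/{n}.npz'); _,_,W[n]=cloud(n,a['p'],a['d'])
    im=a['p'][:,:,::-1]
    boxes={"scene":[(240,110,100),(330,235,90)],"top":[(235,135,80),(350,205,70)]}[n]
    for i,(x,y,s) in enumerate(boxes):
        cr=cv2.resize(im[y:y+s,x:x+s],(400,300) if 0 else (300,300),interpolation=cv2.INTER_CUBIC)
        cv2.imwrite(f'pics/c_{n}{i}.png',cr)
c=lambda n,i:cv2.imread(f'pics/c_{n}{i}.png')
cv2.imwrite('pics/crops.png',np.vstack([np.hstack([c("scene",0),c("scene",1)]),np.hstack([c("top",0),c("top",1)])]))
for n,pts in (("scene",[(285,140),(280,180),(268,205),(300,205),(380,262),(362,310),(350,300),(385,310),(360,205),(430,231),(269,247),(204,212),(360,185)]),("top",[(268,165),(268,185),(260,200),(290,200),(388,222),(385,262),(372,245),(399,245),(344,170),(409,167),(296,251),(228,251),(313,100)])):
    for u,v in pts: print(n,u,v,W[n][v,u].round(3))
# tall points of the holder/stand regions
for n in W:
    w=W[n]; 
    for lo,hi in ((0.05,0.1),(0.1,0.25)):
        m=(w[...,2]>lo)&(w[...,2]<hi)
        for nm,b in (("stand",((235,335),(110,215))),("holder",((340,410),(205,325)))):
            mm=np.zeros_like(m);mm[b[1][0]:b[1][1],b[0][0]:b[0][1]]=1;mm&=m
            if mm.sum(): q=w[mm];print(n,nm,lo,mm.sum(),np.percentile(q,[2,50,98],axis=0).round(3).tolist())
E
```

```text
scene 285 140 [ 0.588 -0.05   0.183]
scene 280 180 [ 0.549 -0.054  0.084]
scene 268 205 [ 0.521 -0.029 -0.   ]
scene 300 205 [ 0.562 -0.103  0.   ]
scene 380 262 [ 0.455 -0.358  0.08 ]
scene 362 310 [ 0.37  -0.363  0.012]
scene 350 300 [ 0.383 -0.33   0.001]
scene 385 310 [ 0.399 -0.406 -0.   ]
scene 360 205 [ 0.604 -0.251  0.044]
scene 430 231 [ 0.636 -0.429  0.014]
scene 269 247 [ 0.393 -0.117  0.04 ]
scene 204 212 [0.391 0.062 0.061]
scene 360 185 [ 0.614 -0.239  0.102]
top 268 165 [ 0.601 -0.052  0.189]
top 268 185 [ 0.562 -0.047  0.126]
top 260 200 [ 0.535 -0.012  0.015]
top 290 200 [ 0.538 -0.096  0.012]
top 388 222 [ 0.48  -0.36   0.069]
top 385 262 [ 0.374 -0.357  0.048]
top 372 245 [ 0.418 -0.328  0.006]
top 399 245 [ 0.42  -0.403  0.008]
top 344 170 [ 0.615 -0.24   0.076]
top 409 167 [ 0.641 -0.43   0.015]
top 296 251 [ 0.398 -0.118  0.043]
top 228 251 [0.393 0.061 0.057]
top 313 100 [ 0.792 -0.153  0.112]
scene stand 0.05 1159 [[0.55, -0.158, 0.052], [0.628, -0.072, 0.079], [0.719, 0.174, 0.098]]
scene holder 0.05 333 [[0.37, -0.367, 0.053], [0.414, -0.361, 0.077], [0.477, -0.355, 0.08]]
scene stand 0.1 2092 [[0.557, -0.145, 0.103], [0.654, -0.075, 0.148], [0.729, 0.164, 0.231]]
top stand 0.05 737 [[0.553, -0.21, 0.053], [0.635, -0.109, 0.087], [0.745, -0.044, 0.093]]
top holder 0.05 264 [[0.372, -0.367, 0.051], [0.425, -0.359, 0.076], [0.482, -0.355, 0.081]]
top stand 0.1 3213 [[0.56, -0.206, 0.103], [0.677, -0.121, 0.114], [0.762, -0.038, 0.233]]
```

View pics/crops.png

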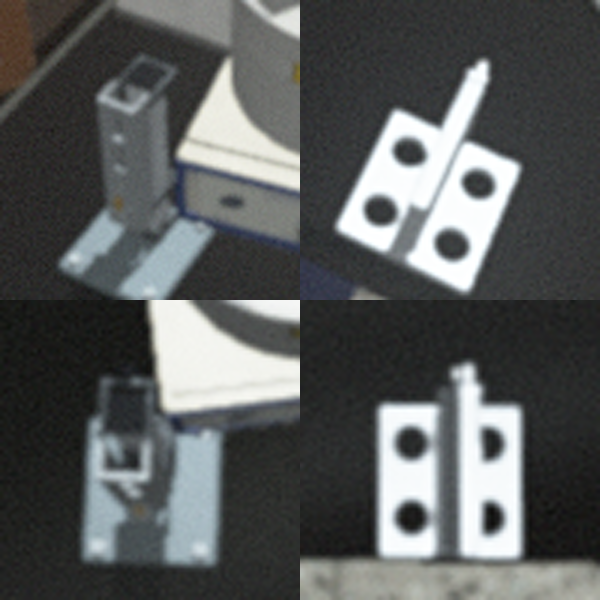

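Run:
```python
from h import *
ms={n:vision.camera_model(n) for n in("scene","top")}
A={n:np.load(f'pics/{n}.npz') for n in ms}
def box(q): 
    r=cv2.minAreaRect(q.astype(np.float32)*1000); return np.round(r[0],1),np.round(r[1],1),round(r[2],2)
for n in ms:
    p,d,W=cloud(n,A[n]['p'],A[n]['d'],ms[n]); hsv=cv2.cvtColor(p,cv2.COLOR_RGB2HSV)
    x,y,z=W[...,0],W[...,1],W[...,2]
    hol=(x>.35)&(x<.5)&(y>-.42)&(y<-.3)
    m=hol&(z>.070)&(z<.085); q=W[m]; l=cv2.fitLine(q[:,:2].astype(np.float32),cv2.DIST_HUBER,0,.01,.01).ravel(); print(n,'rib',m.sum(),box(q[:,:2]),l.round(4))
    # plate: white pixels, contour -> ray to z=.008
    m=(p.min(2)>170)&hol&(z<.03); c=max(cv2.findContours(m.astype(np.uint8),0,2)[0],key=cv2.contourArea).reshape(-1,2)
    if n=='top': print('plate',box(onplane(ms[n],c,.008)[:,:2]))
    m=(x>.5)&(x<.64)&(y>-.125)&(y<.02)&(z>.004)&(z<.02)&(p[...,2].astype(int)>90)
    c=max(cv2.findContours(m.astype(np.uint8),0,2)[0],key=cv2.contourArea).reshape(-1,2)
    allp=np.argwhere(m)[:,::-1]
    print(n,'foot',m.sum(),box(onplane(ms[n],allp,.012)[:,:2]))
    e=(x>.53)&(x<.60)&(y>-.09)&(y<-.02)
    for lo in np.arange(.04,.2,.02):
        s=e&(z>lo)&(z<lo+.02)
        if s.sum()>8:
            q=W[s]; print('  z',lo.round(2),s.sum(),'x pct',np.percentile(q[:,0],[5,25,50,90]).round(4),'y',np.percentile(q[:,1],[3,50,97]).round(4))
    s=e&(z>.19)&(z<.215); q=W[s]; print('  top',s.sum(),np.percentile(q,[3,50,97],axis=0).round(4).tolist())
```

```text
scene rib 282 (array([ 427. , -360.1]), array([114.8,  12.1]), 0.64) [ 1.      0.0077  0.4189 -0.3606]
scene foot 763 (array([572.5, -53.4]), array([ 99.9, 109.1]), 89.69)
  z 0.04 40 x pct [0.5569 0.5576 0.5586 0.5914] y [-0.0673 -0.0622 -0.0381]
  z 0.06 84 x pct [0.5489 0.5575 0.5671 0.5946] y [-0.0688 -0.0662 -0.038 ]
  z 0.08 126 x pct [0.5476 0.5561 0.5578 0.5887] y [-0.0675 -0.0587 -0.0378]
  z 0.1 119 x pct [0.5563 0.5573 0.5585 0.5914] y [-0.0677 -0.0613 -0.0366]
  z 0.12 107 x pct [0.5566 0.5577 0.5598 0.5918] y [-0.0682 -0.062  -0.0372]
  z 0.14 120 x pct [0.5565 0.5578 0.5594 0.5908] y [-0.0676 -0.0615 -0.037 ]
  z 0.16 130 x pct [0.5566 0.5577 0.5629 0.5891] y [-0.068  -0.0586 -0.0366]
  z 0.18 206 x pct [0.5568 0.5597 0.578  0.5954] y [-0.0684 -0.053  -0.0362]
  top 49 [[0.5563, -0.0673, 0.1901], [0.5644, -0.05, 0.1909], [0.5979, -0.0354, 0.1932]]
top rib 208 (array([ 427.7, -361.4]), array([115.1,  11.7]), 0.65) [ 1.      0.0086  0.4233 -0.3615]
plate (array([ 413.2, -335.8]), array([94.4, 33.7]), 0.77)
top foot 761 (array([576.7, -52.2]), array([101. , 107.6]), 88.57)
  z 0.06 44 x pct [0.5483 0.5563 0.5693 0.5942] y [-0.0683 -0.0595 -0.0371]
  z 0.08 39 x pct [0.5477 0.5538 0.5593 0.5821] y [-0.0677 -0.0534 -0.0389]
  z 0.1 41 x pct [0.5573 0.5589 0.5629 0.5828] y [-0.0676 -0.0546 -0.0381]
  z 0.12 55 x pct [0.5588 0.5627 0.5828 0.5903] y [-0.0676 -0.0505 -0.0383]
  z 0.14 41 x pct [0.5589 0.5595 0.5678 0.5902] y [-0.0673 -0.05   -0.0369]
  z 0.16 43 x pct [0.559  0.5592 0.5744 0.5904] y [-0.0676 -0.0475 -0.0381]
  z 0.18 146 x pct [0.5594 0.5652 0.5871 0.5974] y [-0.0686 -0.0534 -0.0357]
  top 51 [[0.5591, -0.0676, 0.1901], [0.5689, -0.0518, 0.1914], [0.598, -0.0354, 0.1936]]
```

```bash
cat >> h.py <<'E'
def go(*targets, yaw=None):
    s=bot.read_state();R=s["tcp_rot"];p=s["position"]
    print("t",round(s["time_s"],2),"p",(p*1000).round(1),"F",s["force"].round(1),"M",s["moment"].round(2),"open",round(s["opening"]*87,1),"j",s["joint_positions"].round(1),"tilt",R[:,2].round(4))
    y=np.degrees(np.arctan2(R[1,0],R[0,0]));print("yaw",y.round(2))
    for t in targets: print(" to",t,"tool mm",((np.array(t)-p)@R*1000).round(1), "roll", None if yaw is None else round(-np.radians((yaw-y+180)%360-180),4))
E
python3 - <<'E'
from h import *
go((.42,.25,.26),(.42,.2,.26),yaw=180.5)
s=bot.read_state();T=np.array(vision.camera_model("wrist")["camera_from_world"])
c=-T[:3,:3].T@T[:3,3];print("cam in tcp",((c-s["position"])@s["tcp_rot"]).round(3),"cam z in tcp",(T[2,:3]@s["tcp_rot"]).round(3))
# strip face yaw
a=np.load('pics/scene.npz');_,_,W=cloud("scene",a['p'],a['d'])
x,y,z=np.moveaxis(W,-1,0)
m=(x>.553)&(x<.562)&(y>-.067)&(y<-.037)&(z>.1)&(z<.19);q=W[m];print(m.sum(),np.polyfit(q[:,1],q[:,0],1),np.median(q,0))
E
```

```text
t 0.1 p [241.7 575.6 221.7] F [ 0.   0.4 -0.4] M [-0.01 -0.05  0.02] open 87.3 j [ 57.   30.3  82.2  -0.   67.7 -10.2] tilt [-0.0011 -0.0017 -1.    ]
yaw 157.21
 to (0.42, 0.25, 0.26) tool mm [-290.5 -231.2  -38. ] roll -0.4065
 to (0.42, 0.2, 0.26) tool mm [-309.9 -277.3  -37.9] roll -0.4065
cam in tcp [ 0.081  0.    -0.162] cam z in tcp [-0.297 -0.     0.955]
274 [-0.00362363  0.55763513] [ 0.55770893 -0.05256158  0.14763939]
```

```bash
python3 -m inch '[[87,-310,-277,-38,-0.4065],[87,-310,-277,-38,-0.4065],[87,-310,-277,-38,-0.4065],[87,-310,-277,-38,-0.4065],[87,-310,-277,-38,-0.4065],[87,-310,-277,-38,-0.4065],[87,-310,-277,-38,-0.4065],[87,-310,-277,-38,-0.4065]]'; python3 -c "
from h import *
go((.425,-.361,.24),(.425,-.361,.17),yaw=180.5)"
```

```text
time_s: 0.9
position: [0.4118, 0.2166, 0.2583]
tcp_rot: [[-1.0, -0.009, -0.001], [-0.009, 1.0, -0.002], [0.001, -0.002, -1.0]]
force: [0.6, 0.5, 0.1]
opening: 0.996
t 0.9 p [411.8 216.6 258.3] F [0.6 0.5 0.1] M [-0.   -0.04  0.05] open 86.6 j [ 1.400e+01  1.520e+01  1.015e+02 -1.000e-01  6.340e+01 -7.650e+01] tilt [-0.0014 -0.0016 -1.    ]
yaw -179.49
 to (0.425, -0.361, 0.24) tool mm [  -8.  -577.7   19.2] roll 0.0002
 to (0.425, -0.361, 0.17) tool mm [  -8.1 -577.5   89.2] roll 0.0002
```

```bash
python3 -m inch '[[87,-8,-578,19,0],[87,-8,-578,19,0],[87,-8,-578,19,0],[87,-8,-578,19,0],[87,-8,-578,19,0],[87,-8,-578,19,0],[87,-8,-578,19,0],[87,-8,-578,19,0]]'; python3 -c "
from h import *
go((.425,-.361,.16),yaw=180.5)"
```

```text
time_s: 1.7
position: [0.4202, -0.1832, 0.2456]
tcp_rot: [[-1.0, -0.008, -0.001], [-0.008, 1.0, -0.001], [0.001, -0.001, -1.0]]
force: [0.7, -0.2, -0.2]
opening: 0.998
t 1.7 p [ 420.2 -183.2  245.6] F [ 0.7 -0.2 -0.2] M [ 0.05 -0.02 -0.01] open 86.9 j [-3.750e+01  1.560e+01  1.034e+02 -1.000e-01  6.110e+01 -1.279e+02] tilt [-0.0015 -0.0012 -1.    ]
yaw -179.52
 to (0.425, -0.361, 0.16) tool mm [  -3.4 -177.8   85.9] roll -0.0004
```

```bash
python3 -m inch '[[87,-3,-178,30,0],[87,-3,-178,60,0],[87,-3,-178,86,0],[87,-3,-178,86,0],[87,-3,-178,86,0],[87,-3,-178,86,0]]'
python3 - <<'E'
from h import *
go((.425,-.361,.031),yaw=180.5)
m=vision.camera_model("wrist");p,d,W=cloud("wrist",m=m)
cv2.imwrite('pics/w1.png',p[:,:,::-1])
z=W[...,2]
r=(z>.068)&(z<.086)&(W[...,0]<.49)&(abs(W[...,1]+.36)<.03);q=W[r]
print(r.sum(),cv2.minAreaRect((q[:,:2]*1000).astype(np.float32)),cv2.fitLine(q[:,:2].astype(np.float32),cv2.DIST_HUBER,0,.01,.01).ravel())
print(np.percentile(q,[1,50,99],axis=0).round(4))
E
```

```text
time_s: 2.3
position: [0.4237, -0.3613, 0.1583]
tcp_rot: [[-1.0, -0.006, -0.004], [-0.006, 1.0, 0.002], [0.004, 0.002, -1.0]]
force: [0.1, 0.8, 0.1]
opening: 0.998
t 2.3 p [ 423.7 -361.3  158.3] F [0.1 0.8 0.1] M [ 0.05  0.03 -0.03] open 86.9 j [-5.190e+01  3.000e+01  9.540e+01 -1.000e-01  5.480e+01 -1.422e+02] tilt [-0.0036  0.002  -1.    ]
yaw -179.64
 to (0.425, -0.361, 0.031) tool mm [ -1.8  -0.  127.3] roll -0.0025
1426 ((427.5680847167969, -360.76727294921875), (115.09046936035156, 11.246133804321289), 0.7364285588264465) [ 0.9999027   0.01394889  0.42021742 -0.3605917 ]
[[ 0.3703 -0.3663  0.0719]
 [ 0.4186 -0.3606  0.0775]
 [ 0.4823 -0.3548  0.0791]]
```

View pics/w1.png

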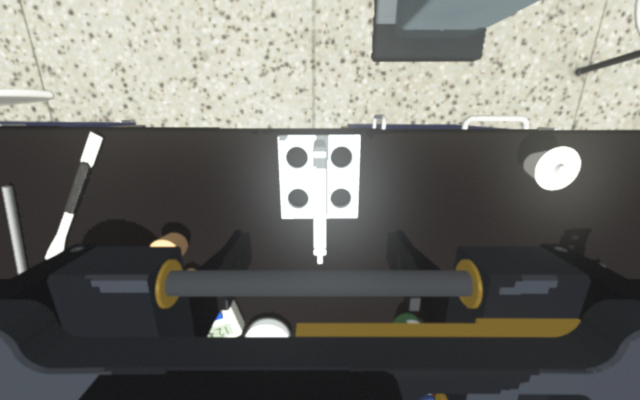

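```bash
python3 -m inch '[[87,0,0.7,40,-0.004],[87,0,0.7,80,-0.004],[87,0,0.7,115,-0.004],[87,0,0.7,127,-0.004],[87,0,0.7,127,-0.004]]' && python3 -c "
from h import *
go((.4235,-.3606,.0313),yaw=180.6)"
```

```text
time_s: 2.85
position: [0.4236, -0.3578, 0.0321]
tcp_rot: [[-1.0, -0.013, -0.004], [-0.013, 1.0, 0.003], [0.004, 0.003, -1.0]]
force: [-0.6, 0.4, 0.4]
opening: 0.997
t 2.85 p [ 423.6 -357.8   32.1] F [-0.6  0.4  0.4] M [ 0.02 -0.02  0.01] open 86.7 j [-5.170e+01  4.150e+01  9.990e+01 -1.000e-01  3.890e+01 -1.423e+02] tilt [-0.0042  0.003  -1.    ]
yaw -179.24
 to (0.4235, -0.3606, 0.0313) tool mm [ 0.1 -2.8  0.8] roll 0.0027
```

```bash
python3 -m inch '[[87,0,-2.8,0.8,0.002],[87,0,-2.8,0.8,0.002],[0,0,-2.8,0.8,0.002],[0,0,-2.8,0.8,0.002],[0,0,-2.8,0.8,0.002],[0,0,-2.8,0.8,0.002],[0,0,-2.8,0.8,0.002],[0,0,-2.8,0.8,0.002]]' && python3 -c "
from h import *
go((.4235,-.3606,.0313),yaw=180.6)"
```

```text
time_s: 3.65
position: [0.4236, -0.3605, 0.0312]
tcp_rot: [[-1.0, -0.011, -0.004], [-0.011, 1.0, 0.003], [0.004, 0.003, -1.0]]
force: [0.4, 0.3, 0.3]
opening: 0.539
t 3.65 p [ 423.6 -360.5   31.2] F [0.4 0.3 0.3] M [ 0.01  0.01 -0.02] open 46.9 j [-5.190e+01  4.160e+01  9.960e+01 -1.000e-01  3.900e+01 -1.424e+02] tilt [-0.0043  0.0032 -1.    ]
yaw -179.36
 to (0.4235, -0.3606, 0.0313) tool mm [ 0.1 -0.1 -0.1] roll 0.0006
```

```bash
python3 -m inch '[[0,0,0,0,0],[0,0,0,0,0],[0,0,0,0,0],[0,0,0,0,0],[0,0,0,0,0],[0,0,0,0,0],[0,0,0,0,0]]' && python3 -c "
from h import *
go((.4235,-.3606,.0313),yaw=180.6)"; python3 -m inch '[[0,0,0,-5,0],[0,0,0,-30,0],[0,0,0,-80,0],[0,0,0,-130,0],[0,0,0,-160,0],[0,0,0,-160,0]]' && python3 -c "
from h import *
go((.4235,-.052,.19),yaw=180)"
```

```text
time_s: 4.35
position: [0.4236, -0.3604, 0.0312]
tcp_rot: [[-1.0, -0.011, -0.004], [-0.011, 1.0, 0.003], [0.004, 0.003, -1.0]]
force: [0.4, 1.6, -0.1]
opening: 0.137
t 4.35 p [ 423.6 -360.4   31.2] F [ 0.4  1.6 -0.1] M [ 0.01 -0.06  0.01] open 11.9 j [-5.190e+01  4.160e+01  9.960e+01 -1.000e-01  3.900e+01 -1.424e+02] tilt [-0.0044  0.0033 -1.    ]
yaw -179.36
 to (0.4235, -0.3606, 0.0313) tool mm [ 0.1 -0.2 -0.1] roll 0.0007
time_s: 4.95
position: [0.4263, -0.3635, 0.1962]
tcp_rot: [[-1.0, -0.011, 0.002], [-0.011, 1.0, -0.005], [-0.002, -0.005, -1.0]]
force: [1.0, -1.0, -3.3]
opening: 0.135
t 4.95 p [ 426.3 -363.5  196.2] F [ 1.  -1.  -3.3] M [ 0.04 -0.01  0.01] open 11.7 j [-5.180e+01  2.700e+01  9.330e+01 -1.000e-01  5.930e+01 -1.424e+02] tilt [ 0.0024 -0.0053 -1.    ]
yaw -179.35
 to (0.4235, -0.052, 0.19) tool mm [ -0.7 311.5   4.5] roll 0.0114
```

```bash
python3 -m inch '[[0,-1,50,4,0.003],[0,-1,100,4,0.006],[0,-1,150,4,0.011],[0,-1,200,4,0.011],[0,-1,250,4,0.011],[0,-1,290,4,0.011],[0,-1,311,4,0.011],[0,-1,311,4,0.011]]'
python3 - <<'E'
from h import *
go((.475,-.0525,.139),yaw=180)
n="top";p,d,W=cloud(n); cv2.imwrite('pics/t2.png',p[:,:,::-1])
# wrist view
m=vision.camera_model("wrist");p,d,W=cloud("wrist",m=m); cv2.imwrite('pics/w2.png',p[:,:,::-1])
x,y,z=np.moveaxis(W,-1,0)
f=(x>.55)&(x<.565)&(y>-.085)&(y<-.02)&(z>.03)&(z<.21);print(f.sum(),np.percentile(W[f],[1,10,50,90,99],axis=0).round(4) if f.any() else '')
E
```

```text
time_s: 5.75
position: [0.4212, -0.0491, 0.1891]
tcp_rot: [[-1.0, -0.004, -0.003], [-0.004, 1.0, -0.003], [0.003, -0.003, -1.0]]
force: [0.0, 0.3, -3.5]
opening: 0.137
t 5.75 p [421.2 -49.1 189.1] F [ 0.   0.3 -3.5] M [-0.02  0.11  0.04] open 11.9 j [ -21.7   18.1  111.8   -0.3   50.2 -111.8] tilt [-0.0027 -0.0027 -1.    ]
yaw -179.75
 to (0.475, -0.0525, 0.139) tool mm [-54.   -3.5  50. ] roll 0.0043
59 [[ 0.5577 -0.0663  0.0833]
 [ 0.5579 -0.0659  0.0851]
 [ 0.5584 -0.0371  0.0933]
 [ 0.5591 -0.0349  0.1001]
 [ 0.5594 -0.0345  0.1015]]
```

View pics/w2.png

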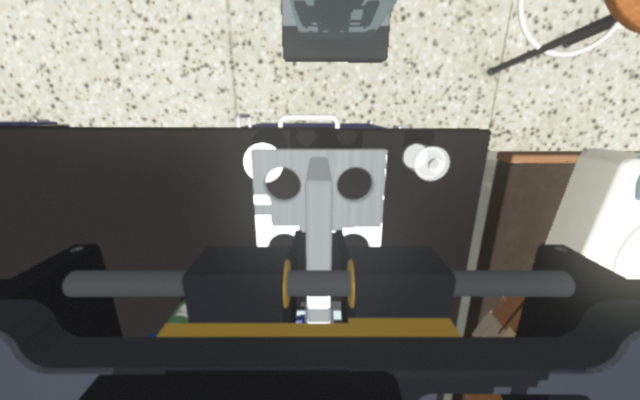

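```bash
python3 -m inch '[[0,-24,-3,25,0.004],[0,-49,-3,50,0.004],[0,-49,-3,50,0.004],[0,-49,-3,50,0.004]]'
python3 - <<'E'
from h import *
go((.485,-.0518,.139),yaw=180)
for n in("scene","top"):
    m=vision.camera_model(n);p,d,W=cloud(n,m=m); np.savez(f'pics/{n}3.npz',p=p,d=d)
    x,y,z=np.moveaxis(W,-1,0)
    r=(x<.54)&(x>.42)&(y>-.075)&(y<-.025)&(z>.178)&(z<.192);q=W[r]
    if r.sum()>10: print(n,'rib top',r.sum(),np.percentile(q,[2,50,98],axis=0).round(4).tolist(),cv2.minAreaRect((q[:,:2]*1000).astype(np.float32)))
    for a,b in((.10,.13),(.13,.16),(.16,.185),(.186,.2)):
        f=(x>.55)&(x<.565)&(y>-.085)&(y<-.02)&(z>a)&(z<b)
        if f.sum()>5: print(n,'strip',a,f.sum(),np.percentile(W[f],[2,50,98],axis=0).round(4).tolist())
    if n=="scene": cv2.imwrite('pics/s3.png',cv2.resize(p[100:220,220:340,::-1],(600,600),interpolation=cv2.INTER_CUBIC))
E
```

```text
time_s: 6.25
position: [0.4717, -0.0564, 0.1386]
tcp_rot: [[-1.0, 0.004, -0.002], [0.004, 1.0, -0.004], [0.002, -0.004, -1.0]]
force: [-0.8, -0.7, -2.4]
opening: 0.136
t 6.25 p [471.7 -56.4 138.6] F [-0.8 -0.7 -2.4] M [0.05 0.05 0.03] open 11.9 j [ -20.1   26.6  107.9   -0.4   45.5 -109.7] tilt [-0.0025 -0.0044 -1.    ]
yaw 179.79
 to (0.485, -0.0518, 0.139) tool mm [-13.3   4.7  -0.5] roll -0.0036
scene rib top 97 [[0.4207, -0.0634, 0.1785], [0.4383, -0.0587, 0.184], [0.4605, -0.0393, 0.1878]] ((443.0992126464844, -55.98804473876953), (46.21518325805664, 22.221721649169922), 21.658533096313477)
scene strip 0.16 8 [[0.5572, -0.0679, 0.1764], [0.5623, -0.0672, 0.1819], [0.5642, -0.0661, 0.1844]]
scene strip 0.186 10 [[0.5574, -0.0673, 0.1864], [0.5604, -0.066, 0.1897], [0.5647, -0.0625, 0.1933]]
top strip 0.1 30 [[0.5553, -0.0674, 0.1008], [0.5591, -0.0507, 0.1145], [0.5626, -0.0368, 0.1285]]
top strip 0.13 26 [[0.5588, -0.0674, 0.1307], [0.5594, -0.0552, 0.1465], [0.5633, -0.0378, 0.159]]
top strip 0.16 22 [[0.5586, -0.0674, 0.161], [0.559, -0.057, 0.1758], [0.5628, -0.0361, 0.1827]]
top strip 0.186 30 [[0.5589, -0.066, 0.1896], [0.5614, -0.0497, 0.1915], [0.564, -0.0353, 0.1951]]
```

View pics/s3.png

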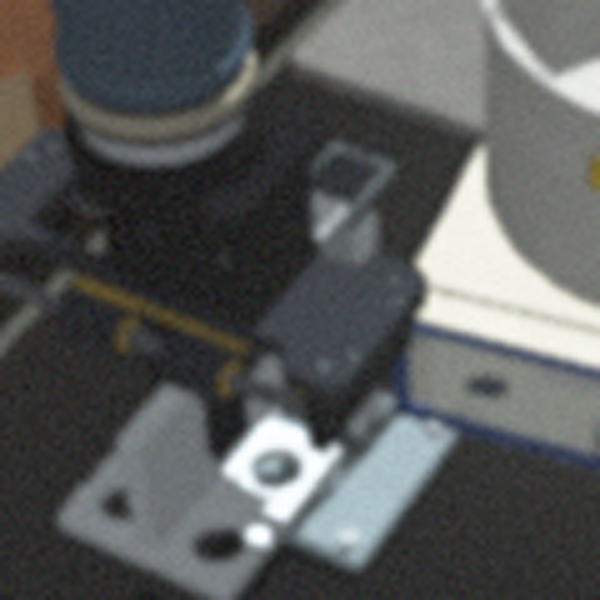

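```bash
python3 -m inch '[[0,-9,2,0,0],[0,-18,4.7,-1.5,-0.003],[0,-18,4.7,-1.5,-0.003],[0,-18,4.7,-1.5,-0.003]]' && python3 -c "
from h import *
go((.4905,-.0518,.1398),yaw=180)"
```

```text
time_s: 6.75
position: [0.4898, -0.0512, 0.1417]
tcp_rot: [[-1.0, -0.0, 0.0], [-0.0, 1.0, -0.005], [-0.0, -0.005, -1.0]]
force: [-0.5, 0.6, -3.6]
opening: 0.134
t 6.75 p [489.8 -51.2 141.7] F [-0.5  0.6 -3.6] M [0.02 0.05 0.02] open 11.6 j [ -18.8   27.3  105.5   -0.4   47.1 -108.6] tilt [ 3.0e-04 -5.3e-03 -1.0e+00]
yaw -179.98
 to (0.4905, -0.0518, 0.1398) tool mm [-0.7 -0.6  1.9] roll 0.0003
```

Now a slow probe forward at heel z ≈ 0.1085.

```bash
python3 -m inch '[[0,-1,-0.6,1.9,0],[0,-1,-0.6,1.9,0],[0,-3,-0.6,1.9,0],[0,-5,-0.6,1.9,0],[0,-6,-0.6,1.9,0],[0,-7,-0.6,1.9,0],[0,-8,-0.6,1.9,0],[0,-8,-0.6,1.9,0]]' && python3 -c "
from h import *
go((.508,-.0518,.1398),yaw=180)"
```

```text
time_s: 7.55
position: [0.498, -0.0519, 0.1398]
tcp_rot: [[-1.0, -0.0, 0.0], [-0.0, 1.0, -0.005], [-0.0, -0.005, -1.0]]
force: [-0.3, -0.5, -3.4]
opening: 0.139
t 7.55 p [498.  -51.9 139.8] F [-0.3 -0.5 -3.4] M [ 0.07 -0.02  0.03] open 12.1 j [ -18.6   27.9  104.4   -0.4   47.5 -108.3] tilt [ 5.0e-04 -5.4e-03 -1.0e+00]
yaw -179.98
 to (0.508, -0.0518, 0.1398) tool mm [-10.    0.1   0. ] roll 0.0003
```

```bash
python3 -m inch '[[0,-1,0,0,0],[0,-2,0,0,0],[0,-3,0,0,0],[0,-3,0,0,0]]' && python3 -c "
from h import *
go((.508,-.0518,.1398),yaw=180)"
```

```text
time_s: 7.95
position: [0.5012, -0.0519, 0.1398]
tcp_rot: [[-1.0, -0.0, 0.001], [-0.0, 1.0, -0.005], [-0.001, -0.005, -1.0]]
force: [0.0, -0.2, -2.3]
opening: 0.134
t 7.95 p [501.2 -51.9 139.8] F [ 0.  -0.2 -2.3] M [ 0.03 -0.03  0.01] open 11.7 j [ -18.5   28.1  104.    -0.4   47.7 -108.2] tilt [ 7.0e-04 -5.4e-03 -1.0e+00]
yaw -179.98
 to (0.508, -0.0518, 0.1398) tool mm [-6.8  0.1  0. ] roll 0.0004
```

```bash
python3 -m inch '[[0,-1,0,0,0],[0,-2,0,0,0],[0,-3,0,0,0],[0,-3,0,0,0]]' && python3 -m inch '[[0,-1,0,0,0],[0,-2,0,0,0],[0,-2,0,0,0]]'&& python3 -c "
from h import *
go((.508,-.0518,.1398),yaw=180)"
```

```text
time_s: 8.35
position: [0.5044, -0.0519, 0.1398]
tcp_rot: [[-1.0, -0.0, 0.001], [-0.0, 1.0, -0.006], [-0.001, -0.006, -1.0]]
force: [0.2, 0.5, -2.1]
opening: 0.136
time_s: 8.65
position: [0.5066, -0.0519, 0.1399]
tcp_rot: [[-1.0, -0.0, 0.001], [-0.0, 1.0, -0.006], [-0.001, -0.006, -1.0]]
force: [0.6, -0.6, -3.0]
opening: 0.139
t 8.65 p [506.6 -51.9 139.9] F [ 0.6 -0.6 -3. ] M [ 0.02  0.02 -0.01] open 12.1 j [ -18.3   28.4  103.3   -0.4   48.1 -108. ] tilt [ 0.0011 -0.0055 -1.    ]
yaw -179.97
 to (0.508, -0.0518, 0.1398) tool mm [-1.4  0.1  0.1] roll 0.0005
```

Hooks are in without touching; feel for the strip face.

```bash
python3 -m inch '[[0,-0.5,0,0,0],[0,-1,0,0,0],[0,-1,0,0,0]]' && python3 -m inch '[[0,-0.5,0,0,0],[0,-1,0,0,0],[0,-1,0,0,0]]'&& python3 -c "
from h import *
go((.508,-.0518,.1398),yaw=180)"
```

```text
time_s: 8.95
position: [0.5077, -0.052, 0.1398]
tcp_rot: [[-1.0, -0.0, 0.001], [-0.0, 1.0, -0.006], [-0.001, -0.006, -1.0]]
force: [-0.6, -0.4, -3.3]
opening: 0.136
time_s: 9.25
position: [0.5081, -0.0519, 0.1398]
tcp_rot: [[-1.0, -0.001, -0.0], [-0.001, 1.0, -0.005], [0.0, -0.005, -1.0]]
force: [-1.5, -0.9, -1.6]
opening: 0.136
t 9.25 p [508.1 -51.9 139.8] F [-1.5 -0.9 -1.6] M [-0.01  0.26 -0.07] open 11.8 j [ -18.2   28.6  103.    -0.4   48.3 -108. ] tilt [-1.0e-04 -5.4e-03 -1.0e+00]
yaw -179.96
 to (0.508, -0.0518, 0.1398) tool mm [ 0.1  0.1 -0. ] roll 0.0006
```

```bash
python3 -m inch '[[0,-0.6,0,0,0],[0,-0.8,0,0,0],[0,-0.8,0,0,0]]' && python3 -c "
from h import *
go((.508,-.0518,.1298),yaw=180)"
```

```text
time_s: 9.55
position: [0.5082, -0.0518, 0.1397]
tcp_rot: [[-1.0, -0.001, -0.002], [-0.001, 1.0, -0.005], [0.002, -0.005, -1.0]]
force: [-3.6, -0.2, -0.6]
opening: 0.142
t 9.55 p [508.2 -51.8 139.7] F [-3.6 -0.2 -0.6] M [-0.12  0.54 -0.05] open 12.3 j [ -18.2   28.6  102.9   -0.4   48.4 -107.9] tilt [-0.0018 -0.0052 -1.    ]
yaw -179.96
 to (0.508, -0.0518, 0.1298) tool mm [0.2 0.1 9.9] roll 0.0007
```

```bash
python3 -m inch '[[0,0.3,0,1,0],[0,0.3,0,2,0],[0,0.3,0,3,0],[0,0.3,0,4,0],[0,0.3,0,4,0]]' && python3 -c "
from h import *
go((.508,-.0518,.1238),yaw=180)"
```

```text
time_s: 10.05
position: [0.5074, -0.0517, 0.1355]
tcp_rot: [[-1.0, -0.001, -0.003], [-0.001, 1.0, -0.005], [0.003, -0.005, -1.0]]
force: [-3.1, -0.3, -0.9]
opening: 0.135
t 10.05 p [507.4 -51.7 135.5] F [-3.1 -0.3 -0.9] M [0.06 0.55 0.02] open 11.7 j [ -18.2   29.   103.2   -0.4   47.9 -107.9] tilt [-0.0029 -0.005  -1.    ]
yaw -179.96
 to (0.508, -0.0518, 0.1238) tool mm [-0.7 -0.  11.7] roll 0.0008
```

```bash
python3 -m inch '[[0,0,0,1,0],[0,0,0,2,0],[0,0,0,3,0],[0,0,0,3,0]]' && python3 -m inch '[[0,0,0,1,0],[0,0,0,2,0],[0,0,0,3,0],[0,0,0,3,0]]' && python3 -c "
from h import *
go((.508,-.0518,.1238),yaw=180)"
```

```text
time_s: 10.45
position: [0.5062, -0.0515, 0.1323]
tcp_rot: [[-1.0, -0.001, -0.005], [-0.001, 1.0, -0.004], [0.005, -0.004, -1.0]]
force: [-4.6, -0.5, 1.2]
opening: 0.135
time_s: 10.85
position: [0.5064, -0.0515, 0.1302]
tcp_rot: [[-1.0, -0.001, -0.004], [-0.001, 1.0, -0.005], [0.004, -0.005, -1.0]]
force: [-5.2, 0.8, 10.2]
opening: 0.136
t 10.85 p [506.4 -51.5 130.2] F [-5.2  0.8 10.2] M [0.04 0.83 0.02] open 11.8 j [ -18.2   29.5  103.5   -0.5   47.2 -107.9] tilt [-0.0044 -0.0048 -1.    ]
yaw -179.94
 to (0.508, -0.0518, 0.1238) tool mm [-1.6 -0.3  6.4] roll 0.0011
```

```bash
python3 -m inch '[[0,0,0,1,0],[0,0,0,2,0],[0,0,0,2,0]]' && python3 -c "
from h import *
go((.508,-.0518,.1238),yaw=180)"
```

```text
time_s: 11.15
position: [0.5072, -0.0516, 0.1297]
tcp_rot: [[-1.0, -0.001, -0.002], [-0.001, 1.0, -0.005], [0.002, -0.005, -1.0]]
force: [-7.2, 0.9, 12.6]
opening: 0.137
t 11.15 p [507.2 -51.6 129.7] F [-7.2  0.9 12.6] M [0.21 0.7  0.05] open 11.9 j [ -18.2   29.5  103.5   -0.4   47.  -108. ] tilt [-0.0019 -0.0053 -1.    ]
yaw -179.93
 to (0.508, -0.0518, 0.1238) tool mm [-0.9 -0.2  5.9] roll 0.0012
```

```bash
python3 -m inch '[[0,0,0,1,0],[0,0,0,2,0],[0,0,0,2.5,0],[0,0,0,2.5,0]]'
python3 - <<'E'
from h import *
go((.508,-.0518,.1238),yaw=180)
m=vision.camera_model("wrist");p,d,W=cloud("wrist",m=m); cv2.imwrite('pics/w3.png',p[:,:,::-1])
x,y,z=np.moveaxis(W,-1,0)
f=(x>.38)&(x<.5)&(abs(y+.052)<.05)&(z>.08)&(z<.125);q=W[f];print('plate',f.sum(),np.c_[np.median(q,0)])
if f.sum()>50: A=np.c_[q[:,:2]-[.45,-.052],np.ones(len(q))];print(np.linalg.lstsq(A,q[:,2],rcond=None)[0])
f=(x>.38)&(x<.5)&(abs(y+.052)<.008)&(z>.15)&(z<.19);q=W[f];print('rib top',f.sum())
if f.sum()>30: print(np.polyfit(q[:,0]-.508,q[:,2],1),np.percentile(q[:,0],[2,98]),np.percentile(q[:,2],[2,98]))
E
```

```text
time_s: 11.55
position: [0.5062, -0.0512, 0.1268]
tcp_rot: [[-1.0, -0.001, -0.004], [-0.001, 1.0, -0.005], [0.004, -0.005, -1.0]]
force: [-4.6, -0.5, -0.5]
opening: 0.135
t 11.55 p [506.2 -51.2 126.8] F [-4.6 -0.5 -0.5] M [0.09 0.98 0.05] open 11.8 j [ -18.2   29.8  103.7   -0.4   46.6 -108. ] tilt [-0.0039 -0.0046 -1.    ]
yaw -179.93
 to (0.508, -0.0518, 0.1238) tool mm [-1.8 -0.5  3. ] roll 0.0012
plate 6380 [[ 0.47048272]
 [-0.05118065]
 [ 0.10339363]]
[-0.01247989 -0.00526599  0.10363966]
rib top 2731
[0.04636556 0.17348333] [0.45265757 0.49720104] [0.15446037 0.17451996]
```

```bash
python3 -m inch '[[0,0,0,1,0],[0,0,0,2,0],[0,0,0,2,0]]' && python3 -c "
from h import *
go((.508,-.0518,.1238),yaw=180)"
```

```text
time_s: 11.9
position: [0.5062, -0.0512, 0.1246]
tcp_rot: [[-1.0, -0.001, -0.004], [-0.001, 1.0, -0.004], [0.004, -0.004, -1.0]]
force: [-5.0, 0.6, 1.0]
opening: 0.137
t 11.9 p [506.2 -51.2 124.6] F [-5.   0.6  1. ] M [0.04 0.86 0.02] open 11.9 j [ -18.2   30.   103.8   -0.4   46.4 -108. ] tilt [-0.0043 -0.0044 -1.    ]
yaw -179.93
 to (0.508, -0.0518, 0.1238) tool mm [-1.8 -0.6  0.8] roll 0.0013
```

```bash
python3 -m inch '[[0,0,0,1,0],[0,0,0,1.5,0],[0,0,0,1.5,0]]' && python3 -m inch '[[0,0,0,1,0],[0,0,0,1.5,0],[0,0,0,1.5,0]]' && python3 -c "
from h import *
go((.508,-.0518,.1238),yaw=180)"
```

```text
time_s: 12.2
position: [0.508, -0.0517, 0.1233]
tcp_rot: [[-1.0, -0.001, -0.0], [-0.001, 1.0, -0.005], [0.0, -0.005, -1.0]]
force: [-1.1, 0.3, -1.7]
opening: 0.136
time_s: 12.5
position: [0.5081, -0.0516, 0.1219]
tcp_rot: [[-1.0, -0.001, -0.0], [-0.001, 1.0, -0.005], [0.0, -0.005, -1.0]]
force: [-3.0, -0.2, 2.0]
opening: 0.136
t 12.5 p [508.1 -51.6 121.9] F [-3.  -0.2  2. ] M [0.17 0.39 0.02] open 11.8 j [ -18.2   30.3  103.8   -0.4   45.8 -108. ] tilt [-2.0e-04 -5.3e-03 -1.0e+00]
yaw -179.95
 to (0.508, -0.0518, 0.1238) tool mm [ 0.1 -0.2 -1.9] roll 0.001
```

```bash
python3 -m inch '[[0,0,0,0.7,0],[0,0,0,1.2,0],[0,0,0,1.2,0]]' && python3 -m inch '[[0,0,0,0.7,0],[0,0,0,1.2,0],[0,0,0,1.2,0]]' && python3 -c "
from h import *
go((.508,-.0518,.1238),yaw=180)"
```

```text
time_s: 12.8
position: [0.5081, -0.0516, 0.1217]
tcp_rot: [[-1.0, -0.001, 0.0], [-0.001, 1.0, -0.005], [-0.0, -0.005, -1.0]]
force: [-5.4, 0.0, 9.7]
opening: 0.138
time_s: 13.1
position: [0.5081, -0.0517, 0.1216]
tcp_rot: [[-1.0, -0.001, 0.001], [-0.001, 1.0, -0.006], [-0.001, -0.006, -1.0]]
force: [-5.2, 0.7, 9.9]
opening: 0.135
t 13.1 p [508.1 -51.7 121.6] F [-5.2  0.7  9.9] M [0.18 0.63 0.04] open 11.8 j [ -18.2   30.3  103.9   -0.4   45.6 -108. ] tilt [ 0.0011 -0.0058 -1.    ]
yaw -179.94
 to (0.508, -0.0518, 0.1238) tool mm [ 0.1 -0.1 -2.2] roll 0.0011
```

```bash
python3 -m inch '[[0,0,0,1,0],[0,0,0,1.8,0],[0,0,0,1.8,0]]' && python3 -m inch '[[0,0,0,-1,0],[0,0,0,-1.5,0],[0,0,0,-1.5,0]]' && python3 -m inch '[[0,0,0,-0.7,0],[0,0,0,-1,0],[0,0,0,-1,0]]' &&  python3 -c "
from h import *
go((.508,-.0518,.1238),yaw=180)"
```

```text
time_s: 13.4
position: [0.508, -0.0517, 0.1215]
tcp_rot: [[-1.0, -0.001, 0.002], [-0.001, 1.0, -0.006], [-0.002, -0.006, -1.0]]
force: [-6.9, 1.0, 14.7]
opening: 0.137
time_s: 13.7
position: [0.508, -0.0517, 0.1229]
tcp_rot: [[-1.0, -0.001, 0.002], [-0.001, 1.0, -0.006], [-0.002, -0.006, -1.0]]
force: [-3.0, 1.0, 1.8]
opening: 0.134
time_s: 14.0
position: [0.508, -0.0517, 0.1233]
tcp_rot: [[-1.0, -0.001, 0.002], [-0.001, 1.0, -0.006], [-0.002, -0.006, -1.0]]
force: [-1.8, 1.1, -4.6]
opening: 0.133
t 14.0 p [508.  -51.7 123.3] F [-1.8  1.1 -4.6] M [0.07 0.26 0.01] open 11.5 j [ -18.2   30.1  103.8   -0.4   45.8 -108. ] tilt [ 0.0016 -0.006  -1.    ]
yaw -179.93
 to (0.508, -0.0518, 0.1238) tool mm [ 0.  -0.1 -0.5] roll 0.0012
```

```bash
python3 -m inch '[[0,0,0,-0.7,0],[0,0,0,-1,0],[0,0,0,-1,0]]' && python3 -m inch '[[0,0,0,-0.7,0],[0,0,0,-1,0],[0,0,0,-1,0]]'
```

```text
time_s: 14.3
position: [0.5081, -0.0516, 0.1236]
tcp_rot: [[-1.0, -0.001, 0.001], [-0.001, 1.0, -0.006], [-0.001, -0.006, -1.0]]
force: [2.1, -0.4, -11.9]
opening: 0.14
time_s: 14.6
position: [0.508, -0.0516, 0.1239]
tcp_rot: [[-1.0, -0.001, 0.001], [-0.001, 1.0, -0.006], [-0.001, -0.006, -1.0]]
force: [3.2, -0.1, -17.6]
opening: 0.138
```

```bash
python3 -m inch '[[0,0,0,1.5,0],[0,0,0,2.6,0],[0,0,0,3.2,0],[0,0,0,3.2,0]]' && python3 -m inch '[[0,0,0,0.7,0],[0,0,0,1.2,0],[0,0,0,1.2,0]]'; python3 -c "
from h import *
go((.508,-.0518,.1238),yaw=180)"
```

```text
time_s: 15.0
position: [0.508, -0.0517, 0.1217]
tcp_rot: [[-1.0, -0.001, 0.001], [-0.001, 1.0, -0.006], [-0.001, -0.006, -1.0]]
force: [-2.8, -0.0, 3.9]
opening: 0.135
time_s: 15.3
position: [0.508, -0.0517, 0.1216]
tcp_rot: [[-1.0, -0.001, 0.002], [-0.001, 1.0, -0.006], [-0.002, -0.006, -1.0]]
force: [-5.5, 1.2, 8.3]
opening: 0.135
t 15.3 p [508.  -51.7 121.6] F [-5.5  1.2  8.3] M [ 0.18  0.61 -0.01] open 11.7 j [ -18.2   30.3  103.9   -0.4   45.6 -108. ] tilt [ 0.0021 -0.0063 -1.    ]
yaw -179.92
 to (0.508, -0.0518, 0.1238) tool mm [ 0.  -0.1 -2.2] roll 0.0013
```

Same stop as before, no slip. Release, then rise.

```bash
python3 -m inch '[[30,0,0,-0.3,0],[60,0,0,-0.3,0],[60,0,0,-0.3,0],[60,0,0,-0.3,0],[60,0,0,-0.3,0],[60,0,0,-0.3,0],[60,0,0,-0.3,0],[60,0,0,-0.3,0]]' && python3 -m inch '[[60,0,0,-20,0],[60,0,0,-60,0],[60,0,0,-105,0],[60,10,0,-120,0],[60,60,0,-130,0],[60,100,0,-130,0],[60,120,0,-130,0],[60,120,0,-130,0]]'
python3 - <<'E'
from h import *
go()
ims=[]
for n in("scene","top","wrist"):
    m=vision.camera_model(n);p,d,W=cloud(n,m=m)
    x,y,z=np.moveaxis(W,-1,0)
    f=(x>.40)&(x<.55)&(abs(y+.052)<.045)&(z>.08)&(z<.12);q=W[f]
    if f.sum()>50: A=np.c_[q[:,:2]-[.558,-.052],np.ones(len(q))];print(n,'plate at heel: slopes,z',f.sum(),np.linalg.lstsq(A,q[:,2],rcond=None)[0].round(4))
    f=(x>.40)&(x<.57)&(abs(y+.052)<.009)&(z>.155)&(z<.18);q=W[f]
    if f.sum()>30: print(n,'rib top',np.polyfit(q[:,0]-.558,q[:,2],1).round(4),np.percentile(q,[2,98],axis=0).round(4).tolist())
    ims.append(p[:,:,::-1])
u=cv2.resize(ims[0][90:240,180:400],(660,450),interpolation=cv2.INTER_CUBIC)
cv2.imwrite('pics/fs.png',u);cv2.imwrite('pics/fw.png',ims[2])
E
```

```text
time_s: 16.1
position: [0.508, -0.0517, 0.1218]
tcp_rot: [[-1.0, -0.001, 0.002], [-0.001, 1.0, -0.006], [-0.002, -0.006, -1.0]]
force: [-0.4, -0.6, 0.6]
opening: 0.678
time_s: 16.9
position: [0.3844, -0.05, 0.2515]
tcp_rot: [[-1.0, -0.0, -0.0], [-0.0, 1.0, -0.005], [0.0, -0.005, -1.0]]
force: [0.4, -1.0, 0.3]
opening: 0.692
t 16.9 p [384.4 -50.  251.5] F [ 0.4 -1.   0.3] M [ 0.07 -0.03 -0.03] open 60.2 j [ -23.8    9.1  111.6   -0.3   59.2 -113.7] tilt [-4.0e-04 -5.4e-03 -1.0e+00]
yaw -179.98
scene plate at heel: slopes,z 817 [0.0635 0.0396 0.1035]
scene rib top [0.0476 0.1676] [[0.4511, -0.0594, 0.1555], [0.5587, -0.046, 0.1756]]
top plate at heel: slopes,z 785 [ 0.0394 -0.0067  0.0997]
top rib top [0.0248 0.1675] [[0.4555, -0.0587, 0.157], [0.5592, -0.0465, 0.171]]
wrist plate at heel: slopes,z 2290 [ 0.033  -0.0017  0.0992]
wrist rib top [0.078  0.1716] [[0.4519, -0.0567, 0.1567], [0.5215, -0.0455, 0.169]]
```

View pics/fs.png

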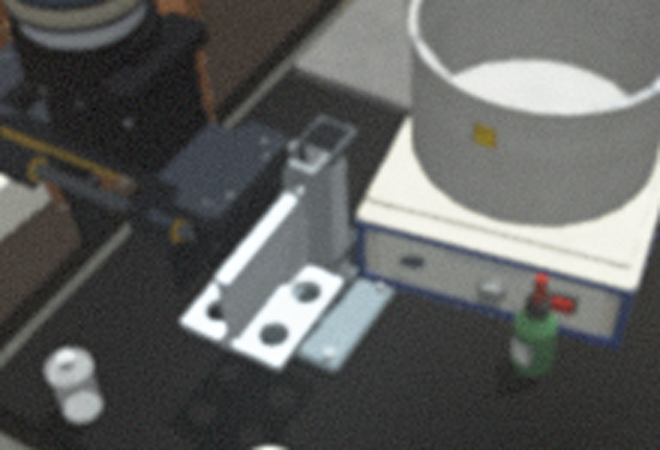

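```bash
python3 -c "
from h import *
go(); print(bot.hand_in())"
```

```text
t 17.05 p [389.2 -51.6 252. ] F [ 0.2  0.1 -0.7] M [ 0.04 -0.01 -0.01] open 60.0 j [ -23.7    9.3  111.2   -0.3   59.1 -113.6] tilt [ 0.0044 -0.0071 -1.    ]
yaw -179.94
the job is handed in; nothing more can be done
None
```

The holder is hooked on the upright, pressed down to a firm stop, and released. I handed the job in at 17 s with the gripper clear of everything.

**Insertion:** I gripped the holder by its rib. Both hooks went into the slots with no contact until the rear face touched the strip at about 4 N. Pressing down then took about 18 mm. The catch resisted with up to about 16 N including the holder's weight, then let go.

**Checks that it is locked:**
- **Firm stop:** it came at the same height twice, heel about 90 mm above the bench. That puts the strip about 9 to 10 mm below its middle position, at the edge of the stated 9 mm. The strip's top edge measured about 8 mm low in the images.
- **Force:** the highest force I read on the tool while pressing was about 15 N (about 18 N with the holder's weight). I only read it at the end of each move.
- **Pull test:** an upward pull of about 14 N net of the holder's weight did not free the holder. It rose about 2 mm before resisting.

**Last look:**
- The holder hangs by itself with the heel at about 90 to 91 mm.
- It sags roughly 2° at the front, which fits the 2 mm play in the hooks.
- The dropper and weighing bottle stand where they were. The crucible and Petri dish were mostly or wholly outside that view, and I did not re-measure them.

**Not confirmed:** I could not see the catch or the pin directly, so the lock rests on the feel and the pull test. The heel height is only good to about 1 to 2 mm, so I can't rule out that the holder rose slightly within the catch's play after release.

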